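# Shut and latch the assortment case

## Task

Close the open parts case on the van bench: push its lid over with the fingers and press it fully down, then push both yellow flap latches down and in until they lie flat against the front of the case. Only push: do not take the lid or a latch between the fingers, do not fold a latch down before the lid is shut, and do not lift, tip or shove away the case. Leave the carton, the reel and the screwdriver where they are, and finish with the hand clear.

Things in the scene. Friction and masses are not known exactly. Their poses are not given: they have to be found in the camera images.
- case: loaded assortment case (about 1.8 kg, loose on the bench): black tray 180 x 260 mm in plan, 50 mm high, eight compartments. Origin: centre of the underside; z up. -x is its front (where the latches and a black carrying handle are; the handle is a bar standing 32 mm out of the front wall, 28 mm above the bench, within 45 mm of the middle), +x its hinge side, y along the hinge.
- lid_hinge (a point): middle of the lid's hinge line: on the case at x +90 mm, y 0, z +50 mm; the line runs along the case's y
- lid (a joint): lid angle, rad: 0 = fully shut (stopped by the tray rim), about 1.57 = standing straight up, up to 2.0 = leaning back. A stiff hinge keeps the lid wherever it is left, all the way down to 0; about 1 to 3 N at the free edge moves it.
- lid_edge (a point): middle of the lid's free (front) edge, on its outer face (the top face when shut). The lid is a clear panel in an orange frame, 180 mm from hinge line to free edge, 260 mm wide, 12 mm thick; its outer face is 12 mm out from the hinge line, so its top is 62 mm above the bench when shut. Axes fixed to the lid: +x to the hinge, y along the hinge, z out of the outer face. Shut, they agree with the case's.
- latch_a (a joint): angle of the latch at the case's +y end (y +85 mm), rad: 0 = hanging flat against the case front (latched, when the lid is shut), 1.57 = sticking straight out from the front edge, up to 2.3 = tilted up above that. Its pivot is on the lid's front edge, 2 mm in front of the edge, 6 mm below the outer face (56 mm above the bench when shut). A stiff pivot keeps it where it is left; about 1 N at its end moves it.
- latch_b (a joint): the same for the latch at the case's -y end (y -85 mm)
- latch_a_tip (a point): middle of the free end of latch_a, on its outer face. The latch is a yellow flap 40 mm wide, 34 mm from pivot to free end, 6 mm thick. Axes fixed to the latch: z from the free end to the pivot, y along the pivot, -x out of the outer face.
- latch_b_tip (a point): the same for latch_b
- carton: small white and blue carton standing beyond the hinge side, 62 x 62 mm, 88 mm high; origin: centre of the underside. Bystander.
- reel: empty blue reel lying on one flange, 90 mm across, 60 mm high; origin: centre of the underside. Bystander.
- screwdriver: red and yellow screwdriver lying in front of the case, 174 mm long, handle 22 mm thick; origin: under the joint of handle and shaft, shaft to its +x. Bystander.

How it is judged:
By the outcome, as a careful person would: the job done as asked, in the order asked, and still so for the second after the job is handed in, with the robot touching nothing.
It also fails if it takes over 66 s, if anything falls off the work surface, if the arm or the gripper's body presses on something with over 40 N, if the wrist force passes 120 N, or if a joint passes its speed limit or range.

## Robot

A 6-joint arm with a two-finger parallel gripper is mounted at the origin on the work surface. World frame = base frame: x ahead of the robot, y to its left, z up, the work surface at z = 0. Lengths are in mm, angles in rad, forces in N, time in s.
With the tool pointing down it reaches from about 350 to 975 mm from the base axis. Payload 7.1 kg.
Tool frame: the origin (TCP) lies on the centre line of the jaws, within the pads' length; the fingertips stand 11 mm ahead of it and the grasp point (between the pads) lies 8 mm behind it; z points along the fingers, y is the line along which they close (so a half turn about z gives the same grasp; the last joint's range is limited). The gripper opens to 88 mm and grips with 3 to 60 N. Pads are 20 mm wide; open, the fingers measure 115 mm over their backs; the gripper's body (75 mm by 178 mm) begins 61 mm behind the grasp point.
Start: joints at [1.268, 0.423, 1.63, -0, 1.089, -0.019], TCP at [174.972, 599.991, 233.675] pointing down, gripper open.
Joint ranges: [-3, 3], [-0.9, 2.11], [0.09, 2.58], [-1.31, 4.45], [0.11, 2.69], [-2.54, 2.54]. Speed limits (rad/s): [2.39, 2.39, 3.01, 3.14, 3.14, 3.14].

## Interface

Orientations are given as a unit quaternion [x, y, z, w].
In Python, from bench import manip gives the robot as it stands.
- The arm moves only by the shell command python3 -m inch 'ROWS' [OPENING]. ROWS is JSON, a list of rows, each a list of 2 entries, a list of its own where there are three numbers: the shift along the tool's x, y, z in units of 40 mm (1.0 is 40 mm), then the turn, a rotation vector about the tool's x, y, z in units of 5 degrees (1.0 is 5 degrees). In form: [[[dx, dy, dz], [rx, ry, rz]], ...]. A call has 1 to 20 rows; each row shifts and turns the commanded pose from where the row before left it, along the tool's axes as they then stand; what a row does not reach is not made up. A row lasts 1/12 s, in which the tool goes at most 41.7 mm and 7.16 degrees, less where a joint would pass 70% of its speed; a pose out of reach is approached as far as the arm can. A call is refused whole if a number of a shift passes 1 or a number of a turn 1, either way. A call with a gripper value outside its range is refused whole. OPENING is the opening, from 0 (shut) to 1 (fully open), set as the call begins (- or left out, the last holds). The fingers move at their own pace and stop on an object; the grip force is fixed at half the most. Time passes only in rows, so rows that do not move let the fingers close. It gives the time, the measured TCP pose, the force, the opening and the grip force at its end, in the units of the state.
- manip.get_state(): the state, without advancing time (a new reading comes with each control period).
- manip.camera(name): name is "scene" or "top" or "wrist"; returns a dict with "frame" (400x640x3 uint8, red, green, blue), "z_map" (400x640 float32, mm along the optical axis (not along the pixel's ray), 0 where there is no reading), "intrinsics" (3x3 intrinsics, pixels), "R" (3x3) and "t" (3): a world point X has camera coordinates R X + t. Camera axes: x right, y down, z forward; pixel columns grow to the right and rows downward; lengths in mm; the calibration is good to about 2 mm. The wrist camera is an equidistant fisheye: a pixel r from the principal point sees the ray r / f radians off the axis. A picture is of the moment at which its call begins.
- manip.close_job(): hands the job in; it is judged then, once.
The state is a dict: "clock": time; "q": joint angles; "joint_vel": joint speeds; "effort": joint torques, N m; "eef_pos": TCP position; "ee_rot": TCP orientation; "force": force on the tool from outside, world axes, zero at the start; "moment": the same for the moment, N m; "grip_width": finger opening in mm; "finger_force": force on a finger pad.
Only numpy, scipy, OpenCV 4.12 (cv2) and the standard library are available. Lean on these libraries where they do the work, as an engineer would, in place of code of your own. Each camera call takes 0.05 s, during which the arm holds its last target. There are 200 camera calls.

## Working session

There is one attempt and no reset: what is moved stays moved. The work goes in short steps, Python scripts to look and compute and a shell command to move; the robot and the scene stay as the last step left them, time stands still between calls to the robot, and variables do not carry over. Pictures are saved under pics/ and viewed, at most 10 in all, crops included, and the job is handed in when it is done.

```bash
ls; mkdir -p pics; python3 - <<'E'
from bench import manip
import cv2,numpy as np
s=manip.get_state();print(s)
for n in("scene","top"):
    c=manip.camera(n);cv2.imwrite(f"pics/{n}0.png",c["frame"][:,:,::-1]);np.savez(f"{n}0.npz",**c)
    print(n,c["intrinsics"],c["R"],c["t"])
E
```

```text
pics
{'clock': 0.0, 'q': array([ 1.26801449e+00,  4.23781543e-01,  1.63068238e+00,  1.65397840e-05,
        1.08858270e+00, -1.89755797e-02]), 'joint_vel': array([ 0.00041883, -0.00058012, -0.0011194 , -0.00201663,  0.00055068,
        0.00072796]), 'effort': array([ 4.01046564e-04, -5.44618106e+01, -2.73671186e+01,  6.43873564e-02,
        2.25736928e-02, -7.94667721e-05]), 'eef_pos': array([174.80621454, 599.50629935, 232.94169498]), 'ee_rot': array([ 1.41431133e-01,  9.89947830e-01, -7.16426349e-04, -1.23682419e-04]), 'force': array([-0.14572084,  0.30655292, -0.50790095]), 'moment': array([0.00675176, 0.00442868, 0.00080209]), 'finger_force': 0.0, 'grip_width': 87.89648276965757}
scene [[451.6466784    0.         315.29414202]
 [  0.         451.6466784  197.3955787 ]
 [  0.           0.           1.        ]] [[-0.79080273  0.61186191 -0.01600146]
 [ 0.41859687  0.52157365 -0.74346324]
 [-0.4465509  -0.59463092 -0.66858535]] [ 461.81423995 -210.6780382  1437.76417479]
top [[460.63076583   0.         312.3312781 ]
 [  0.         460.63076583 193.69109889]
 [  0.           0.           1.        ]] [[-0.01114361 -0.9998013  -0.01652797]
 [-0.99713877  0.0123468  -0.07457765]
 [ 0.0747669   0.01564961 -0.99707823]] [  47.34773247  589.84244313 1150.33870351]
```

View pics/scene0.png

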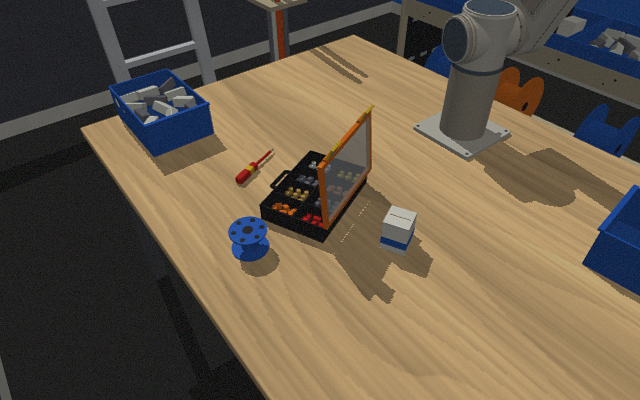

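View pics/top0.png

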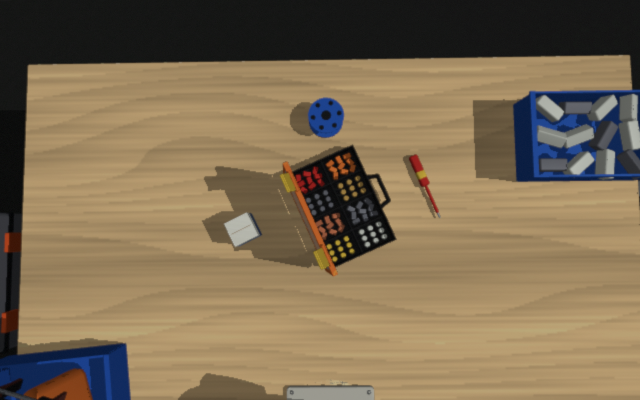

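Scene: the case sits mid-bench. In the top view its front corners are at (353,147) and (395,239), with the handle at (378,190). The lid stands about upright along (287,165)-(335,272) with yellow latches at (288,183) and (322,259). The carton is at (242,230), the reel at (326,117) and the screwdriver at (424,185).

```bash
cat > h.py <<'E'
import numpy as np,cv2
def cloud(c):
    z=c["z_map"];K=c["intrinsics"];v,u=np.indices(z.shape)
    P=np.stack([(u-K[0,2])/K[0,0]*z,(v-K[1,2])/K[1,1]*z,z],-1)
    W=(P-c["t"])@c["R"]; W[z<=0]=np.nan
    return W
def ray(c,u,v,h):
    d=np.linalg.inv(c["intrinsics"])@[u,v,1];d=c["R"].T@d;o=-c["R"].T@c["t"]
    return o+d*(h-o[2])/d[2]
E
python3 - <<'E'
from h import *
for n in("scene","top"):
    c=dict(np.load(n+"0.npz"));W=cloud(c);hsv=cv2.cvtColor(c["frame"],cv2.COLOR_RGB2HSV)
    H,S,V=hsv[...,0].astype(int),hsv[...,1].astype(int),hsv[...,2].astype(int)
    roi=np.zeros(H.shape,bool)
    if n=="top": roi[80:290,200:450]=1
    else: roi[90:280,200:430]=1
    # tray: dark low sat
    m={"orange":(H>5)&(H<16)&(S>190)&(V>120),"yellow":(H>=20)&(H<32)&(S>180)&(V>100)}
    for k,mm in m.items():
        q=mm&roi&(W[...,2]>100); p=W[q]
        if k=="orange" : np.save(n+"_or.npy",p)
        print(n,k,len(p),np.nanmin(p,0).round(),np.nanmax(p,0).round())
        nl,lab,st,ce=cv2.connectedComponentsWithStats(q.astype(np.uint8))
        for i in range(1,nl):
            if st[i,4]>15: print("  ",st[i],ce[i].round(),np.nanmedian(W[lab==i],0).round(),np.nanmin(W[lab==i],0).round(),np.nanmax(W[lab==i],0).round())
    q=roi&(V<70)&(W[...,2]>40)&(W[...,2]<58)
    p=W[q]; r=cv2.minAreaRect(p[:,:2].astype(np.float32));print(n,"tray",len(p),r,cv2.boxPoints(r).round())
    mb=roi&(H>100)&(H<125)&(S>150)&(W[...,2]>45); print("reel",len(W[mb]),np.nanmin(W[mb],0).round(),np.nanmax(W[mb],0).round())
    mw=roi&(W[...,2]>75)&(S<60)&(V>110); print("carton/panel",len(W[mw]),np.nanmin(W[mw],0).round(),np.nanmax(W[mw],0).round())
c=dict(np.load("top0.npz"))
print("corners",[ray(c,*p,50).round() for p in((353,147),(395,239))],"lidtop",[ray(c,*p,220).round() for p in((286,163),(335,273))])
print("carton",[ray(c,*p,88).round() for p in((224,222),(248,212),(260,236),(236,248))],"sd",[ray(c,*p,10).round() for p in((411,154),(438,216))])
W=cloud(c);print(W[[190,193],[378,384]])
E
```

```text
scene orange 156 [432.   1. 227.] [644.  98. 259.]
   [337 122  23  28 109] [348. 133.] [512.  38. 230.] [467.  12. 227.] [582.  90. 259.]
   [318 161   8   7  26] [322. 164.] [633.  90. 230.] [624.  81. 227.] [644.  98. 231.]
scene yellow 78 [420.  17. 234.] [619. 101. 263.]
   [364 105  10   9  29] [369. 109.] [445.  28. 261.] [420.  17. 258.] [459.  37. 263.]
   [330 141  12  11  40] [336. 146.] [597.  93. 262.] [577.  83. 259.] [615. 101. 263.]
scene tray 782 ((610.17724609375, -2.38922119140625), (383.3772888183594, 193.12448120117188), 23.543405532836914) [[ 396.   10.]
 [ 473. -167.]
 [ 824.  -14.]
 [ 747.  163.]]
reel 940 [ 475. -543.   46.] [830.  48. 116.]
carton/panel 582 [ 436. -513.   75.] [627. 252. 219.]
top orange 564 [408.  -8. 225.] [640.  96. 239.]
   [284 163  51 112 563] [310. 218.] [526.  44. 230.] [408.  -6. 225.] [640.  96. 239.]
top yellow 292 [425.   6. 234.] [618. 100. 265.]
   [281 173  14  19 138] [288. 182.] [597.  87. 256.] [578.  75. 236.] [618. 100. 265.]
   [314 248  15  20 154] [321. 258.] [442.  21. 254.] [425.   6. 234.] [462.  35. 265.]
top tray 835 ((590.4044799804688, 51.080078125), (385.2184143066406, 307.4751281738281), 22.622034072875977) [[ 353.  119.]
 [ 472. -165.]
 [ 827.  -17.]
 [ 709.  267.]]
reel 842 [740. -37.  51.] [825.  48.  66.]
carton/panel 683 [462. 172.  76.] [543. 252.  94.]
corners [array([704., -63.,  50.]), array([ 474., -162.,   50.])] lidtop [array([642.,  93., 220.]), array([409.,  -8., 220.])]
carton [array([520., 252.,  88.]), array([543., 194.,  88.]), array([486., 166.,  88.]), array([458., 223.,  88.])] sd [array([ 691., -215.,   10.]), array([ 530., -280.,   10.])]
[[ 599.39200111 -129.25494216    1.57783408]
 [ 589.4386265  -140.84257447   28.13174898]]
```

```bash
python3 -m inch '[[[0,0,0],[0,0,-0.99]],[[0,0,0],[0,0,-0.99]],[[0,0,0],[0,0,-0.99]],[[0,0,0],[0,0,-0.99]],[[0,0,0],[0,0,-0.99]],[[0,0,0],[0,0,-0.99]],[[0,0,0],[0,0,-0.99]],[[0,0,0],[0,0,-0.99]],[[0,-0.7,0],[0,0,0]],[[0,-0.7,0],[0,0,0]],[[0,-0.7,0],[0,0,0]],[[0,-0.7,0],[0,0,0]],[[0,-0.7,0],[0,0,0]],[[0,-0.7,0],[0,0,0]],[[0,-0.7,0],[0,0,0]],[[0,-0.7,0],[0,0,0]]]' 0
```

```text
clock: 1.43
eef_pos: [263.9, 392.9, 233.4]
ee_rot: [-0.202, 0.979, -0.0, -0.0]
force: [-0.7, 0.1, 0.3]
grip_width: 0.5
finger_force: 0.0
```

```bash
cat > where.py <<'E'
from bench import manip
from scipy.spatial.transform import Rotation as Ro
import numpy as np
X=np.array([-.395,.919,0]);Y=np.array([-.919,-.395,0]);O=np.array([553.5,-29.8,0])
s=manip.get_state();p=s["eef_pos"];R=Ro.from_quat(s["ee_rot"]).as_matrix()
C=np.stack([X,Y,[0,0,1]])
print("t",round(s["clock"],2),"TCP case",(C@(p-O)).round(1),"F case",(C@s["force"]).round(1),"q",s["q"].round(2))
print("tool axes in case (cols)\n",(C@R).round(3))
E
python3 where.py
```

```text
t 1.43 TCP case [502.8  99.2 233.4] F case [0.3 0.6 0.3] q [ 0.95  0.2   1.96 -0.    0.99 -1.02]
tool axes in case (cols)
 [[-0.002  1.    -0.   ]
 [ 1.     0.002  0.   ]
 [ 0.    -0.    -1.   ]]
```

```bash
python3 -m inch '[[[-0.18,-0.7,0],[0,0,0]],[[-0.18,-0.7,0],[0,0,0]],[[-0.18,-0.7,0],[0,0,0]],[[-0.18,-0.7,0],[0,0,0]],[[-0.18,-0.7,0],[0,0,0]],[[-0.18,-0.7,0],[0,0,0]],[[-0.18,-0.7,0],[0,0,0]],[[-0.18,-0.7,0],[0,0,0]],[[-0.18,-0.7,0],[0,0,0]],[[-0.18,-0.7,0],[0,0,0]],[[-0.18,-0.7,0],[0,0,0]],[[-0.18,-0.6,0],[0,0,0]],[[-0.18,-0.5,0],[0,0,0]],[[-0.18,-0.4,0],[0,0,0]],[[0,0,0.2],[0,0,0]],[[0,0,0.2],[0,0,0]],[[0,0,0],[0,0,0]],[[0,0,0],[0,0,0]]]' 0; python3 where.py; python3 - <<'E'
from h import *
from bench import manip
ims=[]
for n in("top","scene"):
    c=manip.camera(n);np.savez(f"{n}1.npz",**c)
    f=c["frame"][:,:,::-1]
    ims.append(cv2.resize(f[90:290,230:430] if n=="top" else f[60:260,230:430],(400,400),interpolation=cv2.INTER_CUBIC))
cv2.imwrite("pics/b.png",np.hstack(ims))
E
```

```text
clock: 2.93
eef_pos: [500.5, 96.9, 216.6]
ee_rot: [-0.203, 0.979, 0.0, -0.001]
force: [0.1, 0.6, -0.4]
grip_width: 0.6
finger_force: 0.0
t 2.93 TCP case [137.3  -1.4 216.6] F case [ 0.5 -0.3 -0.4] q [ 0.17  0.28  1.89  0.    0.97 -1.81]
tool axes in case (cols)
 [[-0.002  1.     0.001]
 [ 1.     0.002  0.003]
 [ 0.003  0.001 -1.   ]]
```

View pics/b.png

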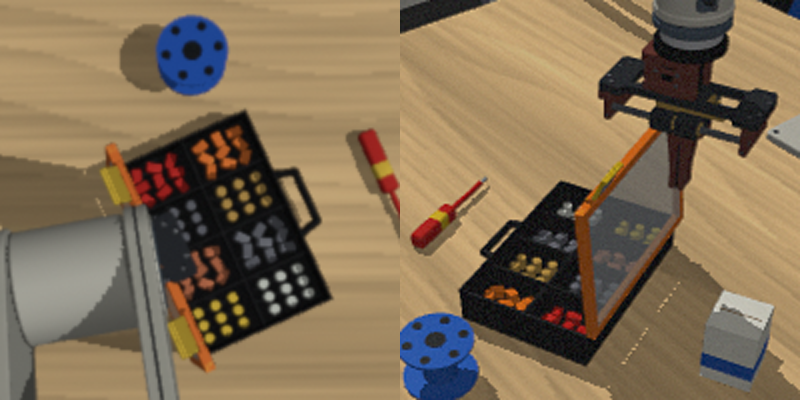

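The closed fingers at (680,170) are behind the lid, midway along it. The gripper's body clears the latches and the carton, so I'll push the lid over.

```bash
python3 -m inch '[[[0,-0.14,0],[0,0,0]],[[0,-0.14,0],[0,0,0]],[[0,-0.14,0],[0,0,0]],[[0,-0.14,0],[0,0,0]],[[0,-0.2,0.01],[0,0,0]],[[0,-0.2,0.01],[0,0,0]],[[0,-0.2,0.01],[0,0,0]],[[0,-0.2,0.01],[0,0,0]],[[0,-0.2,0.01],[0,0,0]]]' 0; python3 where.py|head -1
python3 -m inch '[[[0,-0.194,0.063],[0,0,0]],[[0,-0.194,0.063],[0,0,0]],[[0,-0.194,0.063],[0,0,0]],[[0,-0.194,0.063],[0,0,0]],[[0,-0.194,0.063],[0,0,0]]]' 0; python3 where.py|head -1
```

```text
clock: 3.78
eef_pos: [527.0, 38.4, 215.5]
ee_rot: [-0.202, 0.979, 0.0, -0.0]
force: [-0.1, 1.4, -1.5]
grip_width: 0.3
finger_force: 0.8
t 3.78 TCP case [ 73.1  -2.6 215.5] F case [ 1.3 -0.5 -1.5] q [ 0.05  0.31  1.86  0.    0.98 -1.93]
clock: 4.2
eef_pos: [542.4, 2.8, 202.7]
ee_rot: [-0.202, 0.979, 0.0, -0.0]
force: [0.6, 2.3, -0.3]
grip_width: 0.3
finger_force: 0.7
t 4.2 TCP case [ 34.3  -2.7 202.7] F case [ 1.8 -1.5 -0.3] q [-0.02  0.34  1.84  0.    0.96 -2.  ]
```

```bash
python3 -m inch '[[[0,-0.175,0.112],[0,0,0]],[[0,-0.175,0.112],[0,0,0]],[[0,-0.175,0.112],[0,0,0]],[[0,-0.175,0.112],[0,0,0]],[[0,-0.175,0.112],[0,0,0]],[[0,-0.145,0.152],[0,0,0]],[[0,-0.145,0.152],[0,0,0]],[[0,-0.145,0.152],[0,0,0]],[[0,-0.145,0.152],[0,0,0]],[[0,-0.145,0.152],[0,0,0]]]' 0; python3 where.py|head -1
python3 - <<'E'
from h import *
from bench import manip
c=manip.camera("scene");np.savez("scene2.npz",**c)
cv2.imwrite("pics/c.png",cv2.resize(c["frame"][60:260,220:440,::-1],(660,600),interpolation=cv2.INTER_CUBIC))
E
```

```text
clock: 5.03
eef_pos: [567.5, -55.7, 149.4]
ee_rot: [-0.202, 0.979, 0.0, -0.0]
force: [0.4, 2.2, 0.5]
grip_width: 0.2
finger_force: 0.4
t 5.03 TCP case [-29.3  -2.6 149.4] F case [ 1.8 -1.2  0.5] q [-0.12  0.46  1.81  0.    0.88 -2.1 ]
```

View pics/c.png

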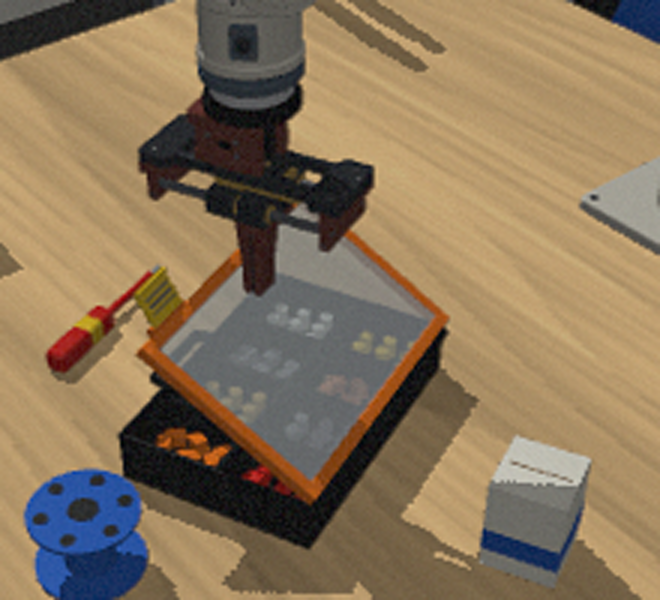

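The lid is at about 30°, with the fingers on the front part of its outer face at (258,290). Latch b at (158,295) is still tilted up. Carrying on down.

```bash
python3 -m inch '[[[0,-0.112,0.172],[0,0,0]],[[0,-0.112,0.172],[0,0,0]],[[0,-0.112,0.172],[0,0,0]],[[0,-0.112,0.172],[0,0,0]],[[0,-0.112,0.172],[0,0,0]],[[0,-0.045,0.165],[0,0,0]],[[0,-0.045,0.165],[0,0,0]],[[0,-0.045,0.165],[0,0,0]],[[0,-0.045,0.165],[0,0,0]],[[0,-0.045,0.165],[0,0,0]]]' 0; python3 where.py|head -1
python3 -m inch '[[[0,-0.03,0.1],[0,0,0]],[[0,-0.02,0.05],[0,0,0]],[[0,0,0.03],[0,0,0]],[[0,0,0],[0,0,0]]]' 0; python3 where.py|head -1
```

```text
clock: 5.92
eef_pos: [579.9, -84.2, 82.2]
ee_rot: [-0.202, 0.979, 0.0, -0.0]
force: [-0.9, 0.7, 0.9]
grip_width: 0.4
finger_force: 0.3
t 5.92 TCP case [-60.4  -2.8  82.2] F case [1.  0.5 0.9] q [-0.16  0.58  1.8   0.    0.76 -2.14]
clock: 6.25
eef_pos: [580.6, -86.0, 75.5]
ee_rot: [-0.202, 0.979, 0.0, -0.0]
force: [0.5, -0.7, -0.5]
grip_width: 0.4
finger_force: 0.0
t 6.25 TCP case [-62.4  -2.7  75.5] F case [-0.9 -0.2 -0.5] q [-0.17  0.59  1.8  -0.    0.75 -2.15]
```

```bash
for i in 1 2 3; do python3 -m inch '[[[0,-0.02,0.03],[0,0,0]],[[0,-0.02,0.03],[0,0,0]],[[0,0,0],[0,0,0]]]' 0 >/dev/null; python3 where.py|head -1; done
```

```text
t 6.5 TCP case [-64.2  -3.   73.4] F case [-0.2  0.3  0.5] q [-0.17  0.59  1.8   0.    0.75 -2.15]
t 6.75 TCP case [-64.9  -3.1  72.2] F case [ 7.   2.5 14.1] q [-0.17  0.59  1.8   0.    0.75 -2.15]
t 7.0 TCP case [-65.1  -3.1  71.8] F case [17.   5.  36.6] q [-0.17  0.6   1.8   0.    0.75 -2.15]
```

```bash
python3 -m inch '[[[0,0,-0.1],[0,0,0]],[[0,0,-0.3],[0,0,0]],[[0,0,-0.6],[0,0,0]],[[0,0,-0.6],[0,0,0]],[[0,0,-0.6],[0,0,0]],[[0.4,-0.5,-0.2],[0,0,0]],[[0.5,-0.5,0],[0,0,0]],[[0.5,-0.5,0],[0,0,0]],[[0.5,-0.5,0],[0,0,0]],[[0.5,-0.5,0],[0,0,0]],[[0,-0.5,0],[0,0,0]],[[0,0,0],[0,0,0]]]' 0 >/dev/null; python3 where.py|head -1
python3 - <<'E'
from h import *
from bench import manip
ims=[]
for n in("top","scene"):
    c=manip.camera(n);np.savez(f"{n}3.npz",**c)
    f=c["frame"][:,:,::-1]
    ims.append(cv2.resize(f[100:300,240:440] if n=="top" else f[60:260,220:420],(400,400),interpolation=cv2.INTER_CUBIC))
cv2.imwrite("pics/d.png",np.hstack(ims))
E
```

```text
t 8.0 TCP case [-191.    93.8  165.3] F case [-0.9  0.9  0.5] q [-0.44  0.46  1.75 -0.    0.93 -2.41]
```

View pics/d.png

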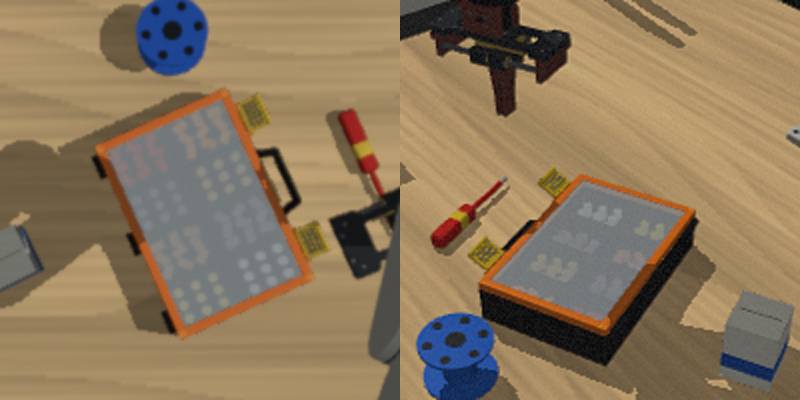

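The lid is shut: in the top view the orange frame runs from (98,150) to (310,272), and both latches stick out at (255,112) and (313,240). I'll refine the case pose from the shut lid.

```bash
python3 - <<'E'
from h import *
for n in("top","scene"):
    c=dict(np.load(n+"3.npz"));W=cloud(c);hsv=cv2.cvtColor(c["frame"],cv2.COLOR_RGB2HSV).astype(int)
    H,S,V=hsv[...,0],hsv[...,1],hsv[...,2]
    roi=np.zeros(H.shape,bool); roi[(slice(130,275),slice(270,415)) if n=="top" else (slice(130,240),slice(235,375))]=1
    q=roi&(H>5)&(H<17)&(S>170)&(V>90)&(W[...,2]>50)
    v,u=np.nonzero(q); pts=np.array([ray(c,a,b,62) for a,b in zip(u,v)])
    r=cv2.minAreaRect(pts[:,:2].astype(np.float32)); print(n,len(pts),np.round(r[0],1),np.round(r[1],1),round(r[2],2),"z med/min/max",np.nanpercentile(W[q][:,2],[5,50,95]).round(1))
    X=np.array([-.395,.919]);Y=np.array([-.919,-.395]);O=np.array(r[0])
    q=roi&(H>=20)&(H<34)&(S>140)&(V>80)
    nl,lab,st,ce=cv2.connectedComponentsWithStats(q.astype(np.uint8))
    for i in range(1,nl):
        if st[i,4]>25:
            p=W[lab==i];p=p[~np.isnan(p[:,0])];d=p[:,:2]-O; P=np.c_[d@X,d@Y,p[:,2]]
            print("  latch case xyz 5/50/95",np.percentile(P,[5,50,95],0).round().tolist())
E
```

```text
top 1287 [557.7 -32. ] [258.2 183.2] 23.66 z med/min/max [57.6 61.3 64.8]
  latch case xyz 5/50/95 [[-117.0, -103.0, 62.0], [-106.0, -84.0, 69.0], [-92.0, -68.0, 79.0]]
  latch case xyz 5/50/95 [[-117.0, 68.0, 61.0], [-106.0, 86.0, 70.0], [-93.0, 102.0, 80.0]]
scene 1067 [560.6 -29.6] [267.2 186. ] 23.59 z med/min/max [55.3 61.3 63.9]
  latch case xyz 5/50/95 [[-182.0, 68.0, 0.0], [-109.0, 86.0, 70.0], [-95.0, 183.0, 79.0]]
  latch case xyz 5/50/95 [[-230.0, 4.0, 8.0], [-217.0, 12.0, 21.0], [-211.0, 23.0, 24.0]]
  latch case xyz 5/50/95 [[-119.0, -100.0, 63.0], [-107.0, -83.0, 70.0], [-94.0, -63.0, 79.0]]
```

```bash
sed -i 's/^X=.*/X=np.array([-.400,.916,0]);Y=np.array([-.916,-.400,0]);O=np.array([558.5,-31,0])/' where.py
python3 -m inch '[[[-0.05,0.4,0],[0,0,0]],[[-0.05,0.4,0.2],[0,0,0]],[[-0.05,0.4,0.3],[0,0,0]],[[-0.05,0.4,0.3],[0,0,0]],[[-0.05,0.3,0.3],[0,0,0]],[[0,0,0.3],[0,0,0]],[[0,0,0.2],[0,0,0]],[[0,0,0],[0,0,0]]]' 0 >/dev/null; python3 where.py|head -1
```

```text
t 8.77 TCP case [-106.4   88.1   99. ] F case [-0.1 -0.2  0.3] q [-0.33  0.5   1.89 -0.    0.75 -2.31]
```

```bash
python3 -m inch '[[[0,-0.08,0],[0,0,0]],[[0,-0.08,0],[0,0,0]],[[0,0,0.15],[0,0,0]],[[0,0,0.15],[0,0,0]],[[0,0,0.15],[0,0,0]],[[0,0,0.15],[0,0,0]]]' 0 >/dev/null; python3 where.py|head -1
python3 -m inch '[[[0,0,0.12],[0,0,0]],[[0,0,0.12],[0,0,0]],[[0,0,0.12],[0,0,0]]]' 0 >/dev/null; python3 where.py|head -1
python3 -m inch '[[[0,0,0.12],[0,0,0]],[[0,0,0.12],[0,0,0]],[[0,0,0.12],[0,0,0]]]' 0 >/dev/null; python3 where.py|head -1
```

```text
t 9.27 TCP case [-116.3   87.1   77. ] F case [-0.5 -0.3  1.5] q [-0.34  0.55  1.88 -0.    0.71 -2.31]
t 9.52 TCP case [-114.3   87.7   61.7] F case [-0.5 -1.1  2.8] q [-0.34  0.57  1.89  0.    0.68 -2.31]
t 9.77 TCP case [-113.7   88.    47. ] F case [-0.7 -0.1  1.1] q [-0.34  0.6   1.89  0.    0.65 -2.31]
```

```bash
python3 -m inch '[[[0,0,0.11],[0,0,0]],[[0,0,0.11],[0,0,0]],[[0,0.05,0],[0,0,0]],[[0,0.05,0],[0,0,0]],[[0,0,0],[0,0,0]]]' 0 >/dev/null; python3 where.py|head -1
for i in 1 2 3; do python3 -m inch '[[[0,0.025,0],[0,0,0]],[[0,0,0],[0,0,0]]]' 0 >/dev/null; python3 where.py|head -1; done
```

```text
t 10.18 TCP case [-109.5   88.    38.7] F case [-0.2 -0.3  0.5] q [-0.33  0.61  1.9   0.    0.64 -2.31]
t 10.35 TCP case [-108.9   87.8   39. ] F case [ 0.2 -0.3  0.2] q [-0.33  0.61  1.9   0.    0.63 -2.31]
t 10.52 TCP case [-108.7   87.7   39.1] F case [-4.2  1.  -2. ] q [-0.33  0.61  1.9  -0.    0.63 -2.31]
t 10.68 TCP case [-108.    87.8   39.1] F case [-5.4  2.1 -1.2] q [-0.33  0.61  1.9  -0.    0.63 -2.31]
```

```bash
python3 -m inch '[[[0,-0.1,0],[0,0,0]],[[0,-0.3,0],[0,0,0]],[[0,-0.3,0],[0,0,0]],[[0,0,-0.4],[0,0,0]],[[0,0,-0.5],[0,0,0]],[[0,0,-0.5],[0,0,0]],[[-0.4,0,-0.4],[0,0,0]],[[-0.6,0,0],[0,0,0]],[[-0.6,0,0],[0,0,0]],[[-0.6,0,0],[0,0,0]],[[-0.6,0,0],[0,0,0]],[[-0.6,0,0],[0,0,0]],[[-0.6,0,0],[0,0,0]],[[-0.3,0,0],[0,0,0]],[[0,0,0],[0,0,0]],[[0,0,0],[0,0,0]]]' 0 >/dev/null; python3 where.py|head -1
python3 - <<'E'
from h import *
from bench import manip
ims=[]
for n in("wrist","top"):
    c=manip.camera(n);np.savez(f"{n}4.npz",**c)
    f=c["frame"][:,:,::-1]
    ims.append(cv2.resize(f,(480,300),interpolation=cv2.INTER_AREA) if n=="wrist" else cv2.resize(f[120:280,260:430],(319,300),interpolation=cv2.INTER_CUBIC))
cv2.imwrite("pics/e.png",np.hstack(ims))
E
```

```text
t 12.02 TCP case [-136.3  -83.9  110.5] F case [ 0.2  0.8 -0.5] q [-0.19  0.67  1.52 -0.    0.95 -2.17]
```

View pics/e.png

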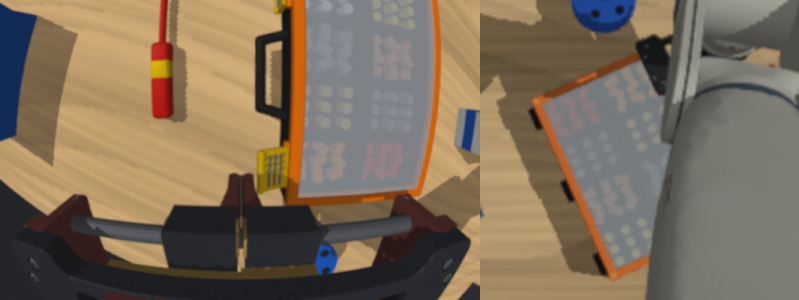

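In the wrist view latch b is at (272,170), still out. Latch a at (281,3) is narrow and will be checked later. Now latch b.

```bash
python3 -m inch '[[[0,0.2,0],[0,0,0]],[[0,0.2,0],[0,0,0]],[[0,0.16,0],[0,0,0]],[[0,0,0.2],[0,0,0]],[[0,0,0.2],[0,0,0]],[[0,0,0.15],[0,0,0]],[[0,0,0.15],[0,0,0]],[[0,0,0.15],[0,0,0]]]' 0 >/dev/null; python3 where.py|head -1
python3 -m inch '[[[0,0,0.15],[0,0,0]],[[0,0,0.15],[0,0,0]],[[0,0,0.15],[0,0,0]]]' 0 >/dev/null; python3 where.py|head -1
python3 -m inch '[[[0,0,0.15],[0,0,0]],[[0,0,0.15],[0,0,0]],[[0,0,0.15],[0,0,0]],[[0,0,0.15],[0,0,0]],[[0,0,0],[0,0,0]]]' 0 >/dev/null; python3 where.py|head -1
```

```text
t 12.78 TCP case [-113.7  -84.1   76. ] F case [-1.2 -0.7  1. ] q [-0.17  0.7   1.56 -0.    0.88 -2.14]
t 13.03 TCP case [-113.7  -84.2   58.4] F case [-0.7  0.3  1.7] q [-0.17  0.73  1.56  0.    0.85 -2.14]
t 13.45 TCP case [-112.7  -83.3   33.1] F case [-0.1 -0.6  0.4] q [-0.16  0.76  1.57  0.    0.82 -2.14]
```

```bash
python3 -m inch '[[[0,0.04,0],[0,0,0]],[[0,0.04,0],[0,0,0]],[[0,0,0],[0,0,0]]]' 0 >/dev/null; python3 where.py|head -1
for i in 1 2 3; do python3 -m inch '[[[0,0.02,0],[0,0,0]],[[0,0,0],[0,0,0]]]' 0 >/dev/null; python3 where.py|head -1; done
```

```text
t 13.7 TCP case [-109.9  -84.1   35. ] F case [-0.9  0.5  0.7] q [-0.16  0.76  1.57  0.    0.82 -2.14]
t 13.87 TCP case [-109.3  -84.3   35.2] F case [0.2 0.6 0.5] q [-0.16  0.76  1.57 -0.    0.82 -2.14]
t 14.03 TCP case [-109.1  -84.3   35.2] F case [-3.1 -0.   0.5] q [-0.16  0.76  1.57 -0.    0.82 -2.14]
t 14.2 TCP case [-108.7  -84.4   35.2] F case [-5.1  0.  -0.8] q [-0.16  0.75  1.57 -0.    0.81 -2.14]
```

```bash
python3 -m inch '[[[0,-0.1,0],[0,0,0]],[[0,-0.3,0],[0,0,0]],[[0,-0.4,0],[0,0,0]],[[0,0,-0.5],[0,0,0]],[[0,0,-0.7],[0,0,0]],[[0,0,-0.7],[0,0,0]],[[0,0,-0.7],[0,0,0]],[[0,-0.6,-0.6],[0,0,0]],[[0,-0.6,-0.6],[0,0,0]],[[0,-0.6,-0.3],[0,0,0]],[[-0.3,-0.6,0],[0,0,0]],[[-0.6,-0.6,0],[0,0,0]],[[-0.6,0,0],[0,0,0]],[[0,0,0],[0,0,0]],[[0,0,0],[0,0,0]]]' 0 >/dev/null; python3 where.py|head -1
python3 - <<'E'
from h import *
from bench import manip
ims=[]
for n in("wrist","top","scene"):
    c=manip.camera(n);np.savez(f"{n}5.npz",**c)
    f=c["frame"][:,:,::-1]
    ims.append(cv2.resize(f,(480,300),interpolation=cv2.INTER_AREA) if n=="wrist" else cv2.resize(f[120:280,260:430] if n=="top" else f[110:270,220:390],(319,300),interpolation=cv2.INTER_CUBIC))
cv2.imwrite("pics/f.png",np.vstack([np.hstack(ims[:2]),np.hstack([ims[2],0*ims[0]])]))
E
```

```text
t 15.45 TCP case [-260.9 -143.5  198. ] F case [-0.6  0.3 -0. ] q [-0.28  0.76  1.13  0.    1.25 -2.25]
```

View pics/f.png

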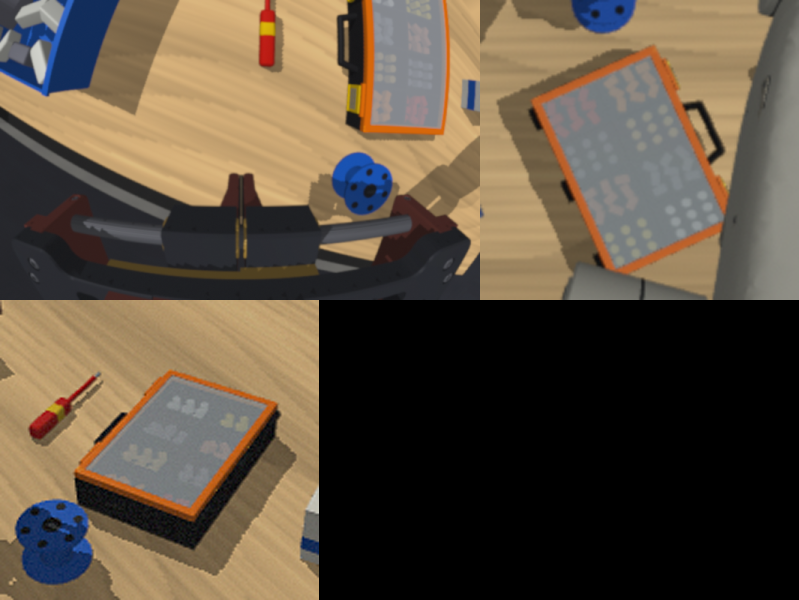

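In the wrist view latch b at (353,100) lies flat, and no latch sticks out in the top or scene view. The carton, reel and screwdriver are in place. I'll check latch a's angle numerically from nearer.

```bash
python3 -m inch '[[[0.6,0.2,0],[0,0,0]],[[0.6,0.2,0],[0,0,0]],[[0.6,0.2,0],[0,0,0]],[[0.6,0.2,0],[0,0,0]],[[0.6,0.2,0],[0,0,0]],[[0.6,0.2,0],[0,0,0]],[[0,0,0],[0,0,0]],[[0,0,0],[0,0,0]],[[0,0,0],[0,0,0]]]' 0 >/dev/null; python3 where.py|head -1
python3 - <<'E'
from h import *
from bench import manip
c=manip.camera("wrist");np.savez("wrist6.npz",**c)
cv2.imwrite("pics/g.png",c["frame"][:,:,::-1])
K=c["intrinsics"];z=c["z_map"];v,u=np.indices(z.shape)
x=(u-K[0,2])/K[0,0];y=(v-K[1,2])/K[1,1];th=np.hypot(x,y);k=np.tan(th)/np.maximum(th,1e-6)
P=np.stack([x*k*z,y*k*z,z],-1);W=(P-c["t"])@c["R"];W[(z<=0)|(th>1.3)]=np.nan
C=np.array([[-.4,.916,0],[-.916,-.4,0],[0,0,1]]);Q=(W-[558.5,-31,0])@C.T
hsv=cv2.cvtColor(c["frame"],cv2.COLOR_RGB2HSV).astype(int);H,S,V=hsv[...,0],hsv[...,1],hsv[...,2]
q=(H>=20)&(H<34)&(S>140)&(V>60)&(abs(Q[...,0]+105)<40)&(Q[...,2]>10)
nl,lab,st,ce=cv2.connectedComponentsWithStats(q.astype(np.uint8))
for i in range(1,nl):
    if st[i,4]>20: p=Q[lab==i];print(st[i],np.percentile(p,[5,50,95],0).round().tolist(),"slope dx/dz",np.polyfit(p[:,2],p[:,0],1).round(2))
E
```

```text
t 16.35 TCP case [-2.118e+02  1.000e-01  1.997e+02] F case [-0.2  0.7  0.7] q [-0.35  0.54  1.52  0.    1.08 -2.33]
[423  83  16  42 403] [[-102.0, 69.0, 25.0], [-100.0, 87.0, 47.0], [-97.0, 106.0, 56.0]] slope dx/dz [ 5.0000e-02 -1.0162e+02]
[412 233  15  43 315] [[-103.0, -99.0, 26.0], [-100.0, -76.0, 47.0], [-97.0, -62.0, 56.0]] slope dx/dz [ 8.0000e-02 -1.0319e+02]
```

View pics/g.png

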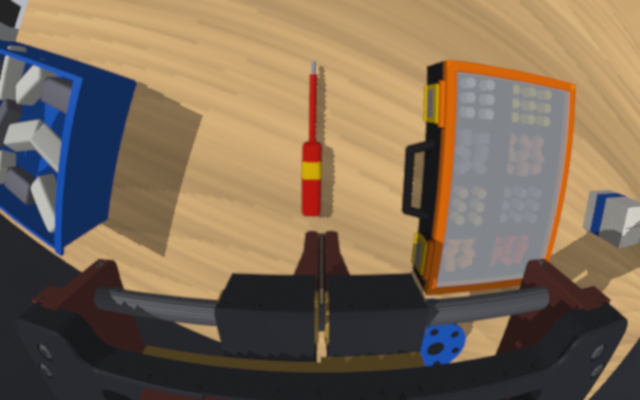

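Both latches, at (431,103) and (419,255), hang flat against the front, with slopes of 0.05-0.08 that are within depth noise. One last check: lid flatness and case shift.

```bash
python3 - <<'E'
from h import *
for f in("top3","scene3","scene5"):
    c=dict(np.load(f+".npz"));n=f[:-1];W=cloud(c);hsv=cv2.cvtColor(c["frame"],cv2.COLOR_RGB2HSV).astype(int)
    H,S,V=hsv[...,0],hsv[...,1],hsv[...,2]
    roi=np.zeros(H.shape,bool); roi[(slice(130,275),slice(270,415)) if n=="top" else (slice(130,240),slice(235,375))]=1
    q=roi&(H>5)&(H<17)&(S>170)&(V>90)&(W[...,2]>50)
    p=W[q];C=np.array([[-.4,.916,0],[-.916,-.4,0],[0,0,1]]);Q=(p-[558.5,-31,0])@C.T
    r=cv2.minAreaRect(p[:,:2].astype(np.float32))
    g=Q[Q[:,2]>57];print(f,np.round(r[0],1),round(r[2],1),"z front/rear",np.median(g[g[:,0]<-70,2]).round(1),np.median(g[g[:,0]>70,2]).round(1))
E
```

```text
top3 [557.9 -32.2] 23.7 z front/rear 61.3 61.6
scene3 [557.3 -33.5] 23.3 z front/rear 61.6 61.4
scene5 [557.6 -33.2] 23.5 z front/rear 61.6 61.4
```

```bash
python3 -c "
from bench import manip
print(manip.close_job())"
```

```text
the job is handed in; nothing more can be done
None
```

The job is handed in after about 16 s of robot time: the case lid is pressed fully shut, both latches are folded flat against the front, the case barely moved, the bystanders are in place, and the hand is clear.

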